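Stand the fallen paper roll back in the roll rack

ROBOT

A 6-joint arm with a two-finger parallel gripper is mounted at the origin on the work surface. World frame = base frame: x ahead of the robot, y to its left, z up, the work surface at z = 0. Lengths are in m, angles in rad, forces in N, time in s.
With the tool pointing down it reaches from about 0.3 to 0.775 m from the base axis. Payload 14.6 kg.
Tool frame: the origin (TCP) lies at the very end of the fingers, on their centre line; the grasp point (between the pads) lies 19 mm behind it; z points along the fingers, y is the line along which they close (so a half turn about z gives the same grasp; the last joint's range is limited). The gripper opens to 94 mm and grips with 3 to 60 N. Pads are 16 mm wide; open, the fingers measure 119 mm over their backs; the gripper's body (75 mm by 177 mm) begins 78 mm behind the grasp point.
Start: joints at [-1.389, 0.3, 1.521, -0, 1.321, -0.067], TCP at [0.135, -0.533, 0.205] pointing down, gripper open.
Joint ranges: [-3.03, 3.03], [-0.79, 2.21], [0.23, 2.52], [-1.04, 4.18], [0, 3.07], [-2.55, 2.55]. Speed limits (rad/s): [2.22, 2.22, 2.57, 3.14, 3.14, 3.14].

INTERFACE

Orientations are given as [roll, pitch, yaw] about the fixed x, y, z axes, in that order (R = Rz(yaw) Ry(pitch) Rx(roll)).
In Python, from station import ctrl gives the robot as it stands.
- The arm moves only by the tool carry_out, never from a script. Its argument "motion" is text: rows parted by semicolons, each of 7 numbers parted by spaces: the shift along the world's x, y, z in m, then the turn, a rotation vector about the world's x, y, z in degrees, then the closure in counts, from 0 (fully open) to 255 (shut). In form: dx dy dz wx wy wz hand; .... A call has 1 to 20 rows; each row shifts and turns the commanded pose from where the row before left it; what a row does not reach is not made up. A row lasts 1/12 s, in which the tool goes at most 41.7 mm and 7.16 degrees, less where a joint would pass 70% of its speed; a pose out of reach is approached as far as the arm can. A call is refused whole if a number of a shift passes 0.0417 or a number of a turn 7.16, either way. A call with a gripper value outside its range is refused whole. The fingers move at their own pace and stop on an object; "grip_force" is the grip in N (left out, the last holds). Time passes only in rows, so rows that do not move let the fingers close. It gives the time, the measured TCP pose, the force, the opening and the grip force at its end, in the units of the state.
- ctrl.get_obs(): the state, without advancing time (a new reading comes with each control period).
- ctrl.camera(name): name is "scene" or "top" or "wrist"; returns a dict with "pixels" (480x640x3 uint8, red, green, blue), "range_z" (480x640 float32, m along the optical axis (not along the pixel's ray), 0 where there is no reading), "K" (3x3 intrinsics, pixels), "position" and "attitude" of the camera in the world. Camera axes: x right, y up, looking along -z (the intrinsics and any distortion apply to the point x, -y, -z); pixel columns grow to the right and rows downward; lengths in m; the calibration is good to about 2 mm. A picture is of the moment at which its call begins.
- ctrl.hand_in(): hands the job in; it is judged then, once.
The state is a dict: "time_s": time; "qpos": joint angles; "joint_vel": joint speeds; "tau": joint torques, N m; "ee_pos": TCP position; "eef_rot": TCP orientation; "force": force on the tool from outside, world axes, zero at the start; "moment": the same for the moment, N m; "grip_width": finger opening in m; "grip_force": force on a finger pad.
Only numpy, scipy, OpenCV 4.12 (cv2) and the standard library are available. Lean on these libraries where they do the work, as an engineer would, in place of code of your own. Each camera call takes 0.05 s, during which the arm holds its last target. There are 200 camera calls.

TASK

A tall paper roll has fallen out of the roll rack and lies on the bench. Stand it upright in the rack's channel, between the keeper and the two rolls already standing there, setting it down gently, and let go of it; then slide the keeper up to it so that the row is held snug, with all three rolls standing upright. Leave everything else on the bench where it is.

Things in the scene. Friction and masses are not known exactly. Their poses are not given: they have to be found in the camera images.
- fallen_roll: The tall white paper roll lying on its side on the bench: cylinder 110 mm long, 52 mm in diameter, about 0.22 kg, core plugged. Its glued paper end makes a flat strip 18 mm wide along it (standing out 1.5 mm at most), on which it rests. Both ends are alike and either may be up. Origin: centre of one end face; z axis along the roll to the other end.
- fallen_roll_mid (a point): The middle of the fallen roll, on its axis, 55 mm from either end (26 mm above the bench while it lies).
- rack: Grey roll rack fixed to the bench: open-topped channel 310 mm long (x axis), 90 mm wide (y). Origin: centre of its underside, at bench level; z up. Rolls stand on its floor at z = 8 mm; side lips reach z = 22 mm, 82 mm apart inside. Stop plate 90 mm high at the +x end (away from the robot), inner face at x = +150 mm, with two rolls near it; the keeper is at the -x end.
- roll_a: Tall paper roll like the fallen one (110 mm long, 52 mm in diameter), standing in the rack; the nearer to the keeper of the two standing ones. Origin: centre of its underside; z up along it.
- roll_b: Tall paper roll like the fallen one, standing in the rack next to the stop plate. Origin: centre of its underside; z up along it.
- keeper (a joint): Travel in m of the keeper, an aluminium bracket that slides along the rack's channel towards the stop plate (+x of the rack): 0 fully open (its face at rack x = -100 mm), 0.12 the end of its travel. It starts nearly open, drags with about 2 N and stays where it is left.
- keeper_face (a point): On the keeper's upright face that presses on the rolls, on the channel's centreline, 30 mm above the bench; the plate is 72 mm wide, reaches from 10 to 50 mm above the bench. Axes as the rack's.
- keeper_knob (a point): Centre of the keeper's black knob by which it is moved: an upright cylinder 20 mm in diameter, from 46 to 80 mm above the bench, this point at 63 mm; 27 mm behind the keeper's face (rack -x side).
- short_roll_1: Bystander: short paper roll, 52 mm in diameter, 57 mm high, standing on the bench. Origin: centre of its underside.
- short_roll_2: Bystander: another short paper roll, 52 mm in diameter, 57 mm high, standing on the bench. Origin: centre of its underside.
- tape: Bystander: roll of masking tape lying flat, 110 mm in diameter, 22 mm high. Origin: centre of its underside.
- mouse: Bystander: black computer mouse, 105 x 62 x 30 mm. Origin: centre of its underside.
- marker: Bystander: marker pen lying flat, 135 mm long, 16 mm thick. Origin: centre of its underside.
- cleaner: Bystander: white plastic bottle standing, 52 mm in diameter, 130 mm high. Origin: centre of its underside.
Not all that is in view belongs to the job. Leave any blue or turquoise look-alike of the fallen_roll alone.

How it is judged:
On the way, in this order (a step that is already met when the one before it is completed fails the run):
1. the fallen roll stands upright on the rack's floor between the keeper and the standing rolls, released (angle between the z axis of fallen_roll and the z axis of rack, either way round below 0.1 rad and z of fallen_roll_mid in the frame of rack between 0.055 and 0.07 m and y of fallen_roll_mid in the frame of rack between -0.03 and 0.03 m and x of fallen_roll_mid in the frame of keeper_face above 0.02 m and x of fallen_roll_mid in the frame of rack below 0.035 m and contact force between the fingers and fallen_roll below 0.5 N), for 0.2 s.
2. the keeper has been slid up so that the row is closed (x of fallen_roll_mid in the frame of keeper_face below 0.036 m and horizontal distance between fallen_roll_mid and roll_a below 0.062 m), for 0.2 s.
At the end, for the whole second after the job is handed in: All three tall rolls stand upright (within 0.08 rad) and still on the rack's floor, the fallen one in front, within 30 mm of the centreline; gaps at most 8 mm from keeper to it and from it to the next roll, 10 mm between the other two, 12 mm to the stop plate (angle between the z axis of each of fallen_roll, roll_a, roll_b and the z axis of rack, either way round below 0.08 rad and z of fallen_roll_mid in the frame of rack between 0.058 and 0.068 m and z of each of roll_a, roll_b in the frame of rack below 0.014 m and y of fallen_roll_mid in the frame of rack between -0.03 and 0.03 m and x of fallen_roll_mid in the frame of keeper_face between 0.02 and 0.034 m and x of fallen_roll_mid in the frame of rack below 0.035 m and horizontal distance between fallen_roll_mid and roll_a below 0.06 m and horizontal distance between roll_a and roll_b below 0.062 m and x of roll_b in the frame of rack above 0.112 m and linear speed of each of fallen_roll, roll_a, roll_b below 0.02 m/s); the robot touches nothing.
It fails at once if the fallen roll is dropped or slammed into the rack (over 45 N) (contact force between fallen_roll and rack above 45 N).
It fails at once if a roll standing in the rack is knocked over or pulled out (angle between any of roll_a, roll_b's own z axis and vertical above 0.5 rad or distance of any of roll_a, roll_b from where it was at the start of the episode above 0.06 m).
It fails at once if a bystander is moved more than 25 mm (distance of any of short_roll_1, short_roll_2, tape, mouse, marker, cleaner from where it was at the start of the episode above 0.025 m).
It also fails if it takes over 62 s, if anything falls off the work surface, if the arm or the gripper's body presses on something with over 40 N, if the wrist force passes 120 N, or if a joint passes its speed limit or range.

## Working session

There is one attempt and no reset: what is moved stays moved. The work goes in short steps, Python scripts to look and compute and a tool call to move; the robot and the scene stay as the last step left them, time stands still between calls to the robot, and variables do not carry over. Pictures are saved under pics/ and viewed, at most 10 in all, crops included, and the job is handed in when it is done.

Besides the shell and the picture viewer there is one more tool, called after "Call:" as name(argument=value, ...) on one line, values as JSON. carry_out: Moves the arm, as the interface text tells. Its arguments: {"type":"object","properties":{"motion":{"type":"string"},"grip_force":{"type":"number"}},"required":["motion"]}

```bash
mkdir -p pics; ls; cat > h.py <<'E'
import numpy as np, cv2
from station import ctrl
from scipy.spatial.transform import Rotation as R
def cam(n):
    c=ctrl.camera(n); a=np.array(c["attitude"],float)
    c["R"]=a if a.shape==(3,3) else (R.from_euler('xyz',a).as_matrix() if a.size==3 else None)
    return c
def pts(c):
    d=c["range_z"]; K=np.array(c["K"]); v,u=np.mgrid[:480,:640]
    p=np.stack([(u-K[0,2])/K[0,0]*d,-(v-K[1,2])/K[1,1]*d,-d],-1)
    return p@c["R"].T+np.array(c["position"])
E
python3 - <<'E'
from h import *
for n in("top","scene"):
    c=cam(n); print(n,c["K"],c["position"],c["attitude"],[k for k in c])
    cv2.imwrite(f"pics/{n}.png",c["pixels"][:,:,::-1]); np.save(n+".npy",pts(c)); 
    p=pts(c); print(p[::120,::160,:].round(3).tolist())
print(ctrl.get_obs())
E
```

```text
pics
top [[486.91569394   0.         321.08418505]
 [  0.         486.91569394 238.08309032]
 [  0.           0.           1.        ]] [0.41387833 0.00492616 1.16028274] [ 0.13225582 -0.01335945 -1.54389882] ['pixels', 'range_z', 'K', 'position', 'attitude', 'R']
[[[1.639, 1.362, -0.754], [1.67, 0.697, -0.765], [1.688, 0.018, -0.755], [1.713, -0.664, -0.755]], [[0.838, 0.79, 0.002], [0.852, 0.4, -0.001], [0.827, 0.004, 0.096], [0.878, -0.396, -0.003]], [[0.527, 0.668, 0.138], [0.553, 0.378, 0.001], [0.564, -0.004, -0.0], [0.575, -0.39, -0.001]], [[0.264, 0.726, 0.001], [0.273, 0.36, -0.004], [0.283, -0.012, 0.001], [0.292, -0.386, -0.003]]]
scene [[512.1291946    0.         323.17562438]
 [  0.         512.1291946  242.03831314]
 [  0.           0.           1.        ]] [ 1.43541158 -0.10720275  0.88413574] [ 0.8201928  -0.00944205  1.47344472] ['pixels', 'range_z', 'K', 'position', 'attitude', 'R']
[[[-2.017, -1.733, -0.181], [-0.683, -0.522, 0.218], [0.232, 0.007, 0.498], [-0.825, 0.803, 0.144]], [[-1.581, -1.809, -0.746], [-0.154, -0.497, 0.002], [0.238, 0.008, 0.201], [-0.073, 
[... 208 characters left out ...]
3]]]
{'time_s': 0.1, 'qpos': array([-1.38858994e+00,  3.00411336e-01,  1.52148602e+00, -4.74425205e-05,
        1.32070063e+00, -6.66039898e-02]), 'joint_vel': array([ 2.35605163e-04, -2.71714215e-03, -3.49412447e-03,  7.16055827e-05,
       -1.46721068e-03, -9.35775493e-05]), 'tau': array([ 1.36826078e-03, -5.32644618e+01, -3.53281581e+01,  7.09089939e-02,
        2.35308800e-02, -6.63906690e-05]), 'ee_pos': array([ 0.13538054, -0.53284765,  0.20495933]), 'eef_rot': array([-3.14058650e+00, -2.10565006e-05,  2.48822129e-01]), 'force': array([-0.06180933, -0.03474708,  0.194927  ]), 'moment': array([-0.00271506, -0.04131552,  0.00205594]), 'grip_force': 0.0, 'grip_width': 0.09431277085690218}
```

View pics/top.png

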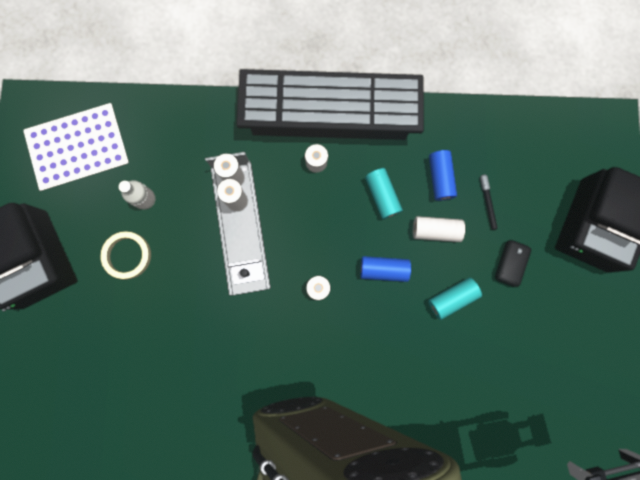

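View pics/scene.png

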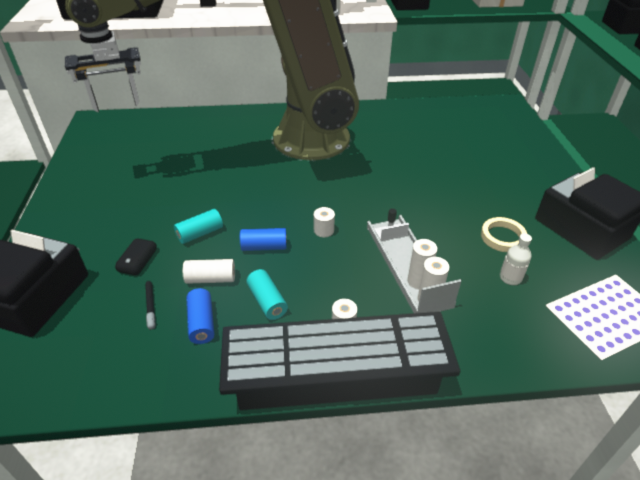

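The top view shows the fallen white roll at (439,229), with blue and turquoise look-alikes round it. The rack runs from the keeper knob (244,272) to the standing rolls at (229,190) and (226,164). The scene view agrees.

```bash
python3 - <<'E'
from h import *
im=cv2.imread("pics/top.png"); p=np.load("top.npy"); hsv=cv2.cvtColor(im,cv2.COLOR_BGR2HSV)
sub=np.zeros(im.shape[:2],bool)
def box(u0,v0,u1,v1):
    m=np.zeros((480,640),bool); m[v0:v1,u0:u1]=1; return m
def rect(m,z=None):
    q=p[m][:, :2]; r=cv2.minAreaRect((q*1000).astype(np.float32)); return r
white=(hsv[...,1]<60)&(hsv[...,2]>110)
m=white&box(405,208,475,250)&(p[...,2]>.015)
# side view edges are limited to z>26 half
print("roll",rect(m),p[m].min(0),p[m].max(0),m.sum())
top=m&(p[...,2]>.045);q=p[top];print("ridge",q.mean(0),rect(top))
for n,b in(("a",(212,172,250,215)),("b",(208,148,244,182)),("s1",(295,138,335,178)),("s2",(300,270,336,306))):
    mm=box(*b)&(p[...,2]>(.105 if n in"ab" else .045));(c,r)=cv2.minEnclosingCircle((p[mm][:,:2]*1000).astype(np.float32));print(n,c,r,p[mm][:,2].mean())
R_=box(195,145,280,300)
for lo,hi in((.005,.014),(.017,.026),(.04,.054),(.07,.084)):
    mm=R_&(p[...,2]>lo)&(p[...,2]<hi); print(lo,hi,mm.sum(),rect(mm))
mm=R_&(p[...,2]>.06)&box(225,255,265,290);print("knob",p[mm].mean(0),mm.sum())
mm=R_&(p[...,2]>.04)&(p[...,2]<.06)&box(225,250,275,290);print("plate",p[mm].mean(0),rect(mm))
for lips in((.016,.028),):
    mm=R_&(p[...,2]>lips[0])&(p[...,2]<lips[1])&(p[...,0]<.62);q=p[mm]
    l=q[q[:,1]>np.polyval(np.polyfit(q[:,0],q[:,1],1),q[:,0])];r=q[q[:,1]<np.polyval(np.polyfit(q[:,0],q[:,1],1),q[:,0])]
    for s in(l,r):
        f=np.polyfit(s[:,0],s[:,1],1);print("lip",f,np.degrees(np.arctan(f[0])),np.polyval(f,.5),s[:,0].min(),s[:,0].max())
for n,b in(("blue",(420,140,465,207)),("blue2",(352,250,420,288)),("turq",(358,160,408,222)),("turq2",(420,270,490,322))):
    mm=box(*b)&(p[...,2]>.012)&(hsv[...,1]>90)&(hsv[...,0]>80);print(n,rect(mm))
E
```

```text
roll ((537.3469848632812, -155.6767578125), (93.06346130371094, 394.3227844238281), 24.27316665649414) [ 0.41387833 -0.33818304  0.02481448] [0.62155388 0.00492616 1.16028274] 1048
ridge [ 0.59166556 -0.27838842  0.06324803] ((533.24755859375, -155.4451904296875), (78.80973815917969, 391.9960632324219), 25.29380226135254)
a (553.7000122070312, 116.30419921875) 178.7602081298828 0.13113593112814753
b (573.004150390625, 111.74943542480469) 191.6566925048828 0.12282409682463716
s1 (597.714599609375, 7.286436557769775) 183.85154724121094 0.06382444190871647
s2 (442.97235107421875, -2.4908626079559326) 30.024744033813477 0.07956633702232477
0.005 0.014 2601 ((605.4688720703125, 204.49969482421875), (190.61141967773438, 361.052978515625), 89.45999145507812)
0.017 0.026 741 ((588.096435546875, 186.712890625), (308.3934326171875, 94.88597869873047), 11.196867942810059)
0.04 0.054 160 ((602.7254638671875, 187.48348999023438), (274.811279296875, 88.14749908447266), 11.666742324829102)
0.07 0.084 157 ((604.8103637695312, 206.16146850585938), (278.0204772949219, 86.62031555175781), 3.730480909347534)
knob [0.47448066 0.15867874 0.1069197 ] 72
plate [0.49806623 0.1682415  0.04845563] ((485.4197082519531, 165.3613739013672), (36.460723876953125, 69.76215362548828), 11.890249252319336)
lip [0.2197402  0.10152579] 12.393219536773644 0.21139589391547933 0.428965836412361 0.6190878955478666
lip [0.12561087 0.06740029] 7.159475403827678 0.1302057198870378 0.44525738241339224 0.6193578454667471
blue ((573.4439086914062, -182.34579467773438), (110.6314468383789, 479.467041015625), 53.425697326660156)
blue2 ((481.2849426269531, -99.63439178466797), (77.75611114501953, 236.34764099121094), 14.597789764404297)
turq ((561.2045288085938, -109.31399536132812), (109.99819946289062, 356.2635803222656), 69.36751556396484)
turq2 ((408.48907470703125, -190.32998657226562), (82.48041534423828, 381.8545227050781), 10.607587814331055)
```

```bash
python3 - <<'E'
from h import *
im=cv2.imread("pics/top.png"); p=np.load("top.npy"); hsv=cv2.cvtColor(im,cv2.COLOR_BGR2HSV)
Z=p[...,2]; ok=Z<.3
def box(u0,v0,u1,v1):
    m=np.zeros((480,640),bool); m[v0:v1,u0:u1]=1; return m&ok
def rect(m):
    r=cv2.minAreaRect((p[m][:,:2]*1000).astype(np.float32)); return [np.round(x,1) for x in r],m.sum()
white=(hsv[...,1]<60)&(hsv[...,2]>110)
m=white&box(405,208,475,250)&(Z>.02); print("roll",rect(m),Z[m].max())
t=m&(Z>.047);q=p[t];print("ridge",q.mean(0),np.degrees(np.arctan(np.polyfit(q[:,1],q[:,0],1)[0])))
for n,b,lo,hi in(("a",(212,172,250,205),.112,.125),("b",(208,148,244,176),.112,.125),("s1",(295,138,335,178),.05,.065),("s2",(300,270,336,306),.05,.065)):
    mm=box(*b)&(Z>lo)&(Z<hi);c,r=cv2.minEnclosingCircle((p[mm][:,:2]*1000).astype(np.float32));print(n,c,r,Z[mm].mean(),mm.sum())
R_=box(195,145,280,300)
mm=R_&(Z>.065)&(Z<.09)&box(225,255,265,290);print("knob",p[mm].mean(0),rect(mm))
mm=R_&(Z>.042)&(Z<.056)&box(225,250,275,290);print("plate",rect(mm))
mm=R_&(Z>.005)&(Z<.03)&box(195,205,280,300);print("rack lower",rect(mm))
mm=R_&(Z>.018)&(Z<.026)&(p[...,0]<.63);q=p[mm];f0=np.polyval(np.polyfit(q[:,0],q[:,1],1),q[:,0])
for s in(q[q[:,1]>f0],q[q[:,1]<f0]):
    f=np.polyfit(s[:,0],s[:,1],1);print("lip",len(s),np.degrees(np.arctan(f[0])),np.polyval(f,.55),s[:,0].min(),s[:,0].max())
for n,b in(("blue",(420,140,465,207)),("blue2",(352,250,420,288)),("turq",(358,160,408,222)),("turq2",(420,270,490,322))):
    mm=box(*b)&(Z>.015)&(Z<.06)&(hsv[...,1]>90)&(hsv[...,0]>80);print(n,rect(mm))
E
```

```text
roll ([array([ 594.1, -282.8]), array([112.3,  50.7]), np.float64(87.7)], np.int64(1040)) 0.056940264636239135
ridge [ 0.59386941 -0.2812598   0.04987194] 2.2058764763640126
a (661.8194580078125, 205.34698486328125) 38.78023910522461 0.11699291946547323 518
b (708.4395141601562, 208.28492736816406) 26.210506439208984 0.11669407028161169 408
s1 (755.8198852539062, 10.128341674804688) 25.814546585083008 0.0557032977400599 378
s2 (447.7608947753906, -2.8398425579071045) 25.823196411132812 0.05603036707771732 412
knob [0.47627499 0.16335068 0.07766253] ([array([476.9, 164.3]), array([19.5, 17.8]), np.float64(64.2)], np.int64(66))
plate ([array([485.4, 165.4]), array([36.5, 69.8]), np.float64(11.9)], np.int64(80))
rack lower ([array([533.7, 205. ]), array([219. , 175.7]), np.float64(4.1)], np.int64(2968))
lip 228 11.17186420892905 0.22238865219384765 0.428965836412361 0.6286066928200456
lip 209 10.212674516437474 0.13609797395424295 0.44525738241339224 0.6283644533568811
blue ([array([ 723.7, -292.9]), array([110.6,  50.5]), np.float64(7.7)], np.int64(1039))
blue2 ([array([ 496.6, -157.1]), array([110.7,  51.9]), np.float64(87.7)], np.int64(1088))
turq ([array([ 675.5, -151.9]), array([111. ,  51.9]), np.float64(23.0)], np.int64(1037))
turq2 ([array([ 432.8, -319.9]), array([ 51.5, 110.9]), np.float64(30.3)], np.int64(1124))
```

Call:
carry_out(motion="0.0287 0.0170 -0.005 0 0 4.6 30; 0.0287 0.0170 -0.005 0 0 4.6 30; 0.0287 0.0170 -0.005 0 0 4.6 30; 0.0287 0.0170 -0.005 0 0 4.6 30; 0.0287 0.0170 -0.005 0 0 4.6 30; 0.0287 0.0170 -0.005 0 0 4.6 30; 0.0287 0.0170 -0.005 0 0 4.6 30; 0.0287 0.0170 -0.005 0 0 4.6 30; 0.0287 0.0170 -0.005 0 0 4.6 30; 0.0287 0.0170 -0.005 0 0 4.6 30; 0.0287 0.0170 -0.005 0 0 4.6 30; 0.0287 0.0170 -0.005 0 0 4.6 30; 0.0287 0.0170 -0.005 0 0 4.6 30; 0.0287 0.0170 -0.005 0 0 4.6 30; 0.0287 0.0170 -0.005 0 0 4.6 30; 0.0287 0.0170 -0.005 0 0 4.6 30; 0 0 0 0 0 0 30; 0 0 0 0 0 0 30", grip_force=30)

```text
time_s: 1.6
ee_pos: [0.5951, -0.2599, 0.1242]
eef_rot: [-3.14, -0.001, 1.535]
force: [-0.3, 0.4, -0.9]
grip_width: 0.0827
grip_force: 0.0
```

Call:
carry_out(motion="0 0 0 5 0 0 30; 0 0 0 5 0 0 30; 0 0 0 0 0 0 30; 0 0 0 0 0 0 30")

```text
time_s: 1.93
ee_pos: [0.5936, -0.2627, 0.1251]
eef_rot: [-3.134, -0.172, 1.529]
force: [-0.2, -0.1, 0.5]
grip_width: 0.0825
grip_force: 0.0
```

```bash
python3 - <<'E'
from h import *
o=ctrl.get_obs(); print(o["qpos"].round(3),o["ee_pos"],o["eef_rot"],o["grip_width"],R.from_euler('xyz',o["eef_rot"]).as_matrix().round(3))
c=cam("wrist"); cv2.imwrite("pics/w1.png",c["pixels"][:,:,::-1]); p=pts(c)
im=c["pixels"][:,:,::-1].copy();hsv=cv2.cvtColor(im,cv2.COLOR_BGR2HSV)
m=(hsv[...,1]<60)&(hsv[...,2]>110)&(p[...,2]>.012)&(p[...,2]<.058)&(abs(p[...,0]-.594)<.06)&(abs(p[...,1]+.28)<.09)
print(m.sum(),cv2.minAreaRect((p[m][:,:2]*1000).astype(np.float32)),p[m].max(0))
E
```

```text
[-0.535  0.638  1.231  0.151  1.364 -0.532] [ 0.59363176 -0.26270416  0.12513694] [-3.13427094 -0.17245736  1.52928062] 0.08252288682106529 [[ 0.041  0.999 -0.   ]
 [ 0.984 -0.04   0.172]
 [ 0.172 -0.007 -0.985]]
9172 ((596.2112426757812, -282.8366394042969), (110.562744140625, 52.0134391784668), 87.59850311279297) [ 0.62387904 -0.22716113  0.05408441]
```

Call:
carry_out(motion="0 0 0 -6 0.24 0 30; 0 0 0 -6 0.24 0 30; 0 0 0 -6 0.24 0 30; 0 0 0 -6 0.24 0 30; 0 0 0 -6 0.24 0 30; 0 0 0 0 0 0 30; 0 0 0 0 0 0 30")

```text
time_s: 2.57
ee_pos: [0.5949, -0.2596, 0.1257]
eef_rot: [-3.134, 0.349, 1.535]
force: [0.4, -0.0, -0.1]
grip_width: 0.0828
grip_force: 0.0
```

Call:
carry_out(motion="0.0006 -0.007 -0.012 0 0 0 30; 0 0 -0.015 0 0 0 30; 0 0 -0.015 0 0 0 30; 0 0 -0.015 0 0 0 30; 0 0 -0.015 0 0 0 30; 0 0 -0.015 0 0 0 30; 0 0 -0.015 0 0 0 30; 0 0 -0.010 0 0 0 30; 0 0 -0.005 0 0 0 30; 0 0 0 0 0 0 30; 0 0 0 0 0 0 120; 0 0 0 0 0 0 170; 0 0 0 0 0 0 200; 0 0 0 0 0 0 200; 0 0 0 0 0 0 200; 0 0 0 0 0 0 200; 0 0 0 0 0 0 200; 0 0 0 0 0 0 200", grip_force=30)

```text
time_s: 4.07
ee_pos: [0.5955, -0.2681, 0.0089]
eef_rot: [-3.135, 0.35, 1.533]
force: [0.8, 2.0, 4.0]
grip_width: 0.0517
grip_force: 30.0
```

Call:
carry_out(motion="0 0 0.005 0 0 0 200; 0 0 0.015 0 0 0 200; 0 0 0.025 0 0 0 200; 0 0 0.025 0 0 0 200; 0 0 0.025 0 0 0 200; 0 0 0.025 0 0 0 200; 0 0 0.025 0 0 0 200; 0 0 0.025 0 0 0 200; 0 0 0.020 0 0 0 200; 0 0 0.010 0 0 0 200; 0 0 0 0 0 6.5 200; 0 0 0 0 0 6.5 200; 0 0 0 0 0 0 200")

```text
time_s: 5.15
ee_pos: [0.5945, -0.268, 0.2086]
eef_rot: [-3.133, 0.349, 1.765]
force: [-0.1, 0.0, -2.7]
grip_width: 0.0508
grip_force: 30.0
```

Call:
carry_out(motion="0 0.02 0 5 0.95 0 200; 0 0.02 0 5 0.95 0 200; 0 0.02 0 5 0.95 0 200; 0 0.02 0 5 0.95 0 200; 0 0.02 0 5 0.95 0 200; 0 0.02 0 5 0.95 0 200; 0 0.02 0 5 0.95 0 200; 0 0.02 0 5 0.95 0 200; 0 0.02 0 5 0.95 0 200; 0 0.02 0 5 0.95 0 200; 0 0.02 0 5 0.95 0 200; 0 0.02 0 5 0.95 0 200; 0 0.02 0 5 0.95 0 200; 0 0.02 0 5 0.95 0 200; 0 0.02 0 5 0.95 0 200; 0 0.02 0 5 0.95 0 200; 0 0.02 0 5 0.95 0 200; 0 0.02 0 3 0.57 0 200; 0 0 0 0 0 0 200; 0 0 0 0 0 0 200")

```text
time_s: 6.82
ee_pos: [0.5949, 0.0922, 0.2077]
eef_rot: [-3.125, -1.213, 1.752]
force: [0.5, -0.3, -1.2]
grip_width: 0.0511
grip_force: 30.0
```

```bash
python3 - <<'E'
from h import *
o=ctrl.get_obs(); M=R.from_euler('xyz',o["eef_rot"]).as_matrix()
print(o["qpos"].round(3),o["ee_pos"],o["grip_width"],M.round(3),"grasp",o["ee_pos"]-.019*M[:,2])
c=cam("top"); cv2.imwrite("pics/t2.png",c["pixels"][:,:,::-1]); np.save("t2.npy",pts(c))
c=cam("scene"); cv2.imwrite("pics/s2.png",c["pixels"][:,:,::-1]); np.save("s2.npy",pts(c))
E
```

```text
[-0.293  0.723  1.312  1.017  1.812 -0.617] [0.59487151 0.0922119  0.20769571] 0.05113068512604571 [[-0.063  0.981 -0.185]
 [ 0.344  0.195  0.918]
 [ 0.937 -0.006 -0.35 ]] grasp [0.59838015 0.07476261 0.21434488]
```

View pics/s2.png

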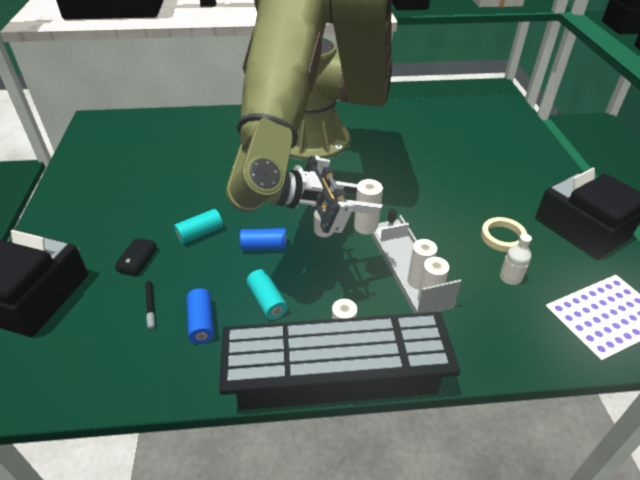

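The roll hangs upright in the fingers near (368,205), and the rack is still as it was. Next I check its tilt and centre.

```bash
python3 - <<'E'
from h import *
from scipy.optimize import least_squares
p=np.load("s2.npy"); hsv=cv2.cvtColor(cv2.imread("pics/s2.png"),cv2.COLOR_BGR2HSV)
def box(u0,v0,u1,v1):
    m=np.zeros((480,640),bool); m[v0:v1,u0:u1]=1; return m
white=(hsv[...,1]<60)&(hsv[...,2]>90)
def cyl(q,z0,x0):
    def f(t):
        d=np.array([t[2],t[3],1]);d/=np.linalg.norm(d);w=q-np.array([t[0],t[1],z0]);return np.linalg.norm(np.cross(w,d),axis=1)-.026
    s=least_squares(f,[*x0,0,0],loss="soft_l1",f_scale=.001);print(s.x.round(4),len(q),np.median(abs(f(s.x))).round(4))
m=white&box(350,178,388,240);q=p[m];g=np.array([.598,.075]);
q=q[(np.linalg.norm(q[:,:2]-g,axis=1)<.05)&(q[:,2]>.12)&(q[:,2]<.3)]
print("z range",np.percentile(q[:,2],[1,50,99]));top=q[:,2].max();cyl(q[q[:,2]<np.percentile(q[:,2],99)-.008],.19,g)
for n,b,g in(("a",(408,236,442,290),(.655,.199)),("b",(418,254,452,290),(.7084,.208))):
    q=p[white&box(*b)];q=q[(np.linalg.norm(q[:,:2]-np.array(g),axis=1)<.032)&(q[:,2]>.04)&(q[:,2]<.11)];cyl(q,.063,g)
# a from top view
p=np.load("t2.npy")
m=box(212,172,250,205)&(p[...,2]>.112)&(p[...,2]<.125)&(p[...,0]<.685);q=p[m];print("a top",q.mean(0),m.sum())
E
```

```text
z range [0.14039441 0.22359051 0.25028965]
[ 0.5999  0.0761  0.0493 -0.0019] 934 0.0019
[ 0.653   0.1996  0.0015 -0.0038] 326 0.0007
[ 0.7102  0.2102 -0.0062 -0.0043] 293 0.0008
a top [0.6517688  0.19773441 0.11701362] 449
```

Call:
carry_out(motion="-0.0056 0.0176 0 0 0 0 200; -0.0056 0.0176 0 0 0 0 200; -0.0056 0.0176 0 0 0 0 200; -0.0056 0.0176 0 0 0 0 200; -0.0056 0.0176 0 0 0 0 200; -0.0056 0.0176 0 0 0 0 200; 0 0 0 0 0 0 200; 0 0 -0.010 0 0 0 200; 0 0 -0.015 0 0 0 200; 0 0 -0.015 0 0 0 200; 0 0 -0.015 0 0 0 200; 0 0 -0.015 0 0 0 200; 0 0 -0.010 0 0 0 200; 0 0 -0.010 0 0 0 200; 0 0 -0.005 0 0 0 200; 0 0 0 0 0 0 200; 0 0 0 0 0 0 200")

```text
time_s: 8.33
ee_pos: [0.5618, 0.1976, 0.1136]
eef_rot: [-3.138, -1.214, 1.762]
force: [-0.3, 0.3, -2.0]
grip_width: 0.0511
grip_force: 30.0
```

```bash
python3 - <<'E'
from h import *
o=ctrl.get_obs(); print(o["force"],o["ee_pos"])
c=cam("scene");p=pts(c); cv2.imwrite("pics/s3.png",cv2.resize(c["pixels"][150:330,300:500,::-1],(800,720))[:600])
hsv=cv2.cvtColor(c["pixels"],cv2.COLOR_RGB2HSV)
m=(hsv[...,1]<60)&(hsv[...,2]>90)&(np.hypot(p[...,0]-.5655,p[...,1]-.181)<.04)&(p[...,2]>.03);q=p[m];print(m.sum(),np.percentile(q[:,2],[1,99]))
E
```

```text
[-0.26806727  0.31015338 -2.01589559] [0.56177676 0.19755319 0.11359083]
941 [0.04460785 0.15568985]
```

View pics/s3.png

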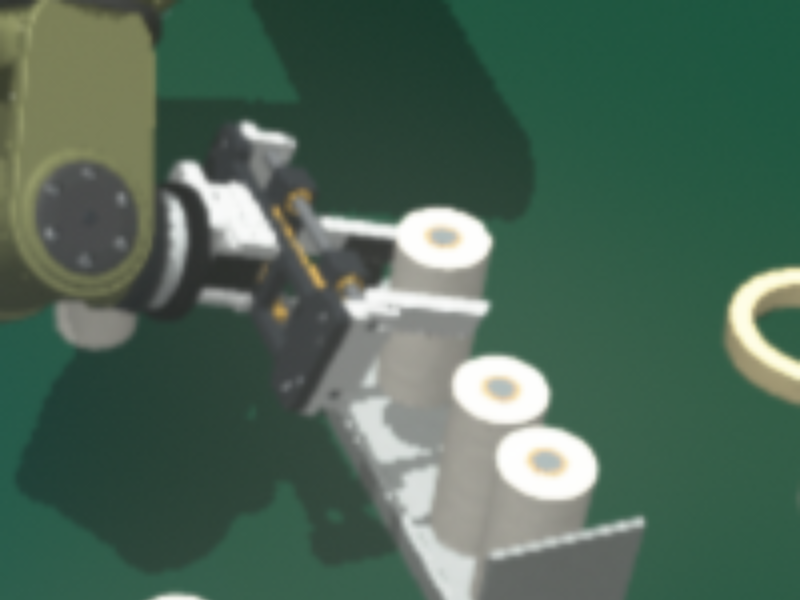

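Roll hangs over the channel, top at (443,228) in the crop, clear of roll_a and the keeper. Lowering gently.

Call:
carry_out(motion="0 0 -0.008 0 0 0 200; 0 0 -0.008 0 0 0 200; 0 0 -0.008 0 0 0 200; 0 0 -0.006 0 0 0 200; 0 0 -0.003 0 0 0 200; 0 0 0 0 0 0 200; 0 0 0 0 0 0 200; 0 0 0 0 0 0 200")

```text
time_s: 9.05
ee_pos: [0.5617, 0.1975, 0.0807]
eef_rot: [-3.139, -1.214, 1.763]
force: [-0.0, -0.5, -1.9]
grip_width: 0.0514
grip_force: 30.0
```

Call:
carry_out(motion="0 0 -0.001 0 0 0 200; 0 0 -0.001 0 0 0 200; 0 0 -0.001 0 0 0 200; 0 0 0 0 0 0 200; 0 0 0 0 0 0 200")

```text
time_s: 9.47
ee_pos: [0.5618, 0.1975, 0.078]
eef_rot: [-3.139, -1.214, 1.764]
force: [-1.0, -2.2, 4.9]
grip_width: 0.0513
grip_force: 30.0
```

Call:
carry_out(motion="0 0 -0.0005 0 0 0 200; 0 0 0 0 0 0 200; 0 0 0 0 0 0 105; 0 0 0 0 0 0 90; 0 0 0 0 0 0 70; 0 0 0 0 0 0 50; 0 0 0 0 0 0 40; 0 0 0 0 0 0 40; 0 0 0 0 0 0 40; 0 0 0 0 0 0 40; 0 0 0 0 0 0 40; 0 0 0 0 0 0 40")

```text
time_s: 10.47
ee_pos: [0.5616, 0.1976, 0.0769]
eef_rot: [-3.137, -1.214, 1.762]
force: [-1.2, 0.6, 1.0]
grip_width: 0.0792
grip_force: 0.0
```

```bash
python3 - <<'E'
from h import *
o=ctrl.get_obs(); print(o["force"],o["ee_pos"],o["grip_width"])
for n,b in(("scene",(300,150,500,330)),("top",(170,130,330,310))):
    c=cam(n); u0,v0,u1,v1=b;cv2.imwrite(f"pics/{n}4.png",cv2.resize(c["pixels"][v0:v1,u0:u1,::-1],None,fx=3.3,fy=3.3))
    p=pts(c);m=(p[...,2]>.1)&(p[...,2]<.13)&(np.hypot(p[...,0]-.566,p[...,1]-.181)<.045);q=p[m&(c["pixels"].min(2)>150)]
    if len(q): t=q[q[:,2]>np.median(q[:,2])-.006];print(n,len(t),t.mean(0),t.min(0),t.max(0))
E
```

```text
[-1.22796964  0.61244668  1.03367245] [0.56160152 0.19755401 0.0769262 ] 0.07921784081543681
scene 281 [0.56786537 0.18049195 0.11713302] [0.54004255 0.15546868 0.11141946] [0.5934383  0.20710799 0.12174694]
top 444 [0.56323804 0.17993939 0.11688883] [0.53897141 0.15461872 0.11146834] [0.58764943 0.20546594 0.12444274]
```

View pics/scene4.png

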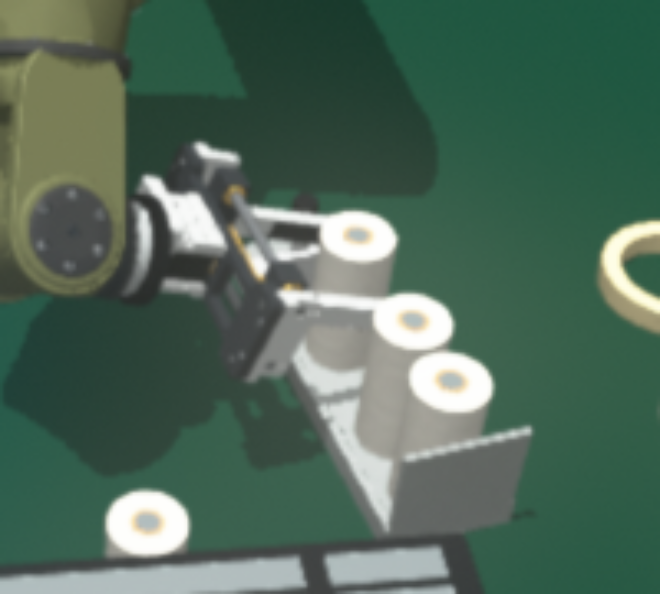

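The roll stands upright with its top at (358,237), and the fingers are open on both sides clear of roll_a. Retreating along the tool axis.

Call:
carry_out(motion="0.0009 -0.0046 0.0018 0 0 0 40; 0.0018 -0.0092 0.0035 0 0 0 40; 0.0028 -0.0138 0.0053 0 0 0 40; 0.0028 -0.0138 0.0053 0 0 0 40; 0.0037 -0.0184 0.0070 0 0 0 40; 0.0037 -0.0184 0.0070 0 0 0 40; 0.0037 -0.0184 0.0070 0 0 0 40; 0 -0.01 0.02 0 0 0 40; 0 0 0.03 0 0 0 40; 0 0 0.03 0 0 0 40; 0 0 0.02 0 0 0 40; 0 0 0 0 0 0 40")

```text
time_s: 11.57
ee_pos: [0.5821, 0.0891, 0.2187]
eef_rot: [3.127, -1.21, 1.778]
force: [-0.0, -0.1, 0.4]
grip_width: 0.0793
grip_force: 0.0
```

Call:
carry_out(motion="-0.01 0 0.005 -5 -0.95 0 40; -0.01 0 0.005 -5 -0.95 0 40; -0.01 0 0.005 -5 -0.95 0 40; -0.01 0 0.005 -5 -0.95 0 40; -0.01 0 0.005 -5 -0.95 0 40; -0.01 0 0.005 -5 -0.95 0 40; -0.01 0 0 -5 -0.95 0 40; -0.01 0 0 -5 -0.95 0 40; -0.01 0 0 -5 -0.95 0 40; -0.01 0 0 -5 -0.95 0 40; -0.01 0 0 -5 -0.95 0 40; -0.01 0 0 -5 -0.95 0 40; -0.01 0 0 -5 -0.95 0 40; -0.01 0 0 -4 -0.76 0 40; 0 0 0 0 0 0 40; 0 0 0 0 0 0 40")

```text
time_s: 12.9
ee_pos: [0.441, 0.0909, 0.2442]
eef_rot: [-3.134, 0.011, 1.76]
force: [-0.4, 0.7, -0.6]
grip_width: 0.0794
grip_force: 0.0
```

```bash
python3 - <<'E'
from h import *
o=ctrl.get_obs(); M=R.from_euler('xyz',o["eef_rot"]).as_matrix();print(o["time_s"],o["force"],o["ee_pos"],M.round(3),o["qpos"].round(2))
c=cam("top");p=pts(c);cv2.imwrite("pics/top5.png",cv2.resize(c["pixels"][130:310,170:330,::-1],None,fx=3.3,fy=3.3));np.save("t5.npy",p)
for n,g in(("f",(.565,.18)),("a",(.653,.1985)),("b",(.709,.209))):
    q=p[(p[...,2]>.11)&(p[...,2]<.125)&(np.hypot(p[...,0]-g[0],p[...,1]-g[1])<.029)];print(n,cv2.minEnclosingCircle((q[:,:2]*1000).astype(np.float32)),q.mean(0))
q=p[(p[...,2]>.07)&(p[...,2]<.09)&(np.hypot(p[...,0]-.476,p[...,1]-.164)<.02)];print("knob",q.mean(0),len(q),cv2.minAreaRect((q[:,:2]*1000).astype(np.float32)))
E
```

```text
12.9 [-0.36947447  0.66465722 -0.6094939 ] [0.44103701 0.0909183  0.24415354] [[-0.188  0.982 -0.005]
 [ 0.982  0.188 -0.012]
 [-0.011 -0.007 -1.   ]] [ 0.13  0.05  1.72 -0.01  1.37 -0.06]
f ((564.0814819335938, 180.65928649902344), 26.09463882446289) [0.56875748 0.18344452 0.11705267]
a ((650.9409790039062, 198.24072265625), 26.33683204650879) [0.65066789 0.19733597 0.1168478 ]
b ((708.482421875, 208.53990173339844), 26.276100158691406) [0.70723491 0.20783333 0.11690655]
knob [nan nan nan] 0 ((0.0, 0.0), (0.0, 0.0), 0.0)<stdin>:6: RuntimeWarning: Mean of empty slice.
  ret = um.true_divide(
```

View pics/top5.png

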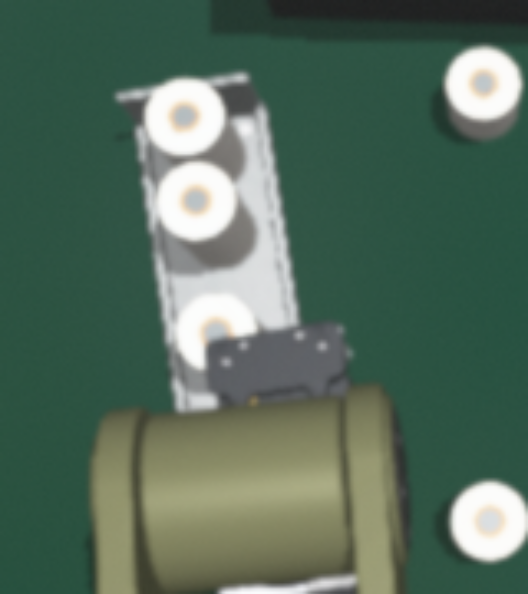

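The roll is standing free; f–a are 89 mm apart and a–b 58 mm. Next, the knob.

Call:
carry_out(motion="0.0025 0.0052 -0.005 0 0 -6.43 92; 0.0025 0.0052 -0.005 0 0 -6.43 92; 0.0025 0.0052 -0.005 0 0 -6.43 92; 0.0025 0.0052 -0.005 0 0 -6.43 92; 0.0025 0.0052 -0.005 0 0 -6.43 92; 0.0025 0.0052 -0.005 0 0 -6.43 92; 0.0025 0.0052 -0.005 0 0 -6.43 92; 0.0025 0.0052 -0.005 0 0 -6.43 92; 0.0025 0.0052 -0.005 0 0 -6.43 92; 0.0025 0.0052 -0.005 0 0 -6.43 92; 0.0025 0.0052 -0.005 0 0 -6.43 92; 0.0025 0.0052 -0.005 0 0 -6.43 92; 0.0025 0.0052 -0.005 0 0 -6.43 92; 0.0025 0.0052 -0.005 0 0 -6.43 92; 0 0 0 0 0 0 92; 0 0 0 0 0 0 92")

```text
time_s: 14.28
ee_pos: [0.4764, 0.1629, 0.1734]
eef_rot: [-3.134, 0.013, 0.191]
force: [-0.5, -0.0, -0.4]
grip_width: 0.0601
grip_force: 0.0
```

```bash
python3 - <<'E'
from h import *
o=ctrl.get_obs(); M=R.from_euler('xyz',o["eef_rot"]).as_matrix();print(o["ee_pos"],M.round(3),o["grip_width"])
for n in("wrist","scene"):
    c=cam(n);p=pts(c);d=np.hypot(p[...,0]-.478,p[...,1]-.165)
    m=(p[...,2]>.06)&(p[...,2]<.09)&(d<.02);q=p[m];print(n,len(q))
    if len(q):print(cv2.minAreaRect((q[:,:2]*1000).astype(np.float32)),np.median(q,0),q[:,2].max())
    cv2.imwrite(f"pics/{n}6.png",c["pixels"][:,:,::-1])
E
```

```text
[0.47641599 0.16294385 0.17338465] [[ 0.982  0.19  -0.015]
 [ 0.19  -0.982  0.005]
 [-0.013 -0.008 -1.   ]] 0.06005193589928213
wrist 591
((478.488525390625, 164.33673095703125), (18.888090133666992, 19.55529022216797), 53.958587646484375) [0.48096836 0.16447671 0.07961448] 0.08211201901491982
scene 78
((481.1222229003906, 164.22119140625), (19.007356643676758, 18.61556053161621), 23.29461669921875) [0.48537324 0.16488843 0.07409358] 0.08208872853392024
```

View pics/wrist6.png

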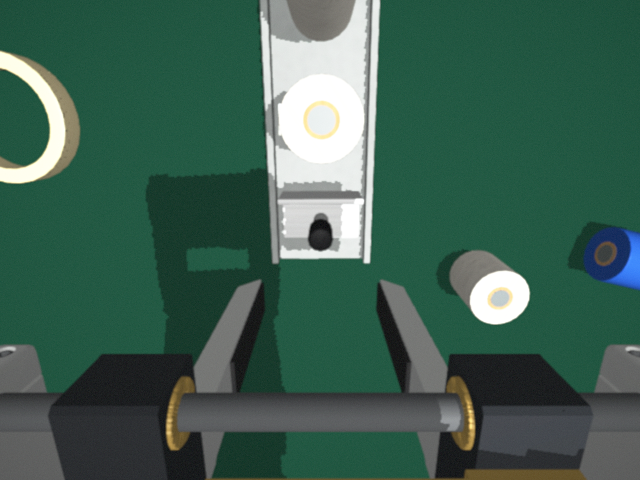

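The wrist view shows the knob at (320,235) midway between the fingers, with the keeper plate at row 200 and the roll beyond it at (321,119). Descending to grip the knob.

Call:
carry_out(motion="0.0015 0.001 -0.01 0 0 0 92; 0 0 -0.02 0 0 0 92; 0 0 -0.02 0 0 0 92; 0 0 -0.02 0 0 0 92; 0 0 -0.02 0 0 0 92; 0 0 -0.015 0 0 0 92; 0 0 -0.008 0 0 0 92; 0 0 -0.004 0 0 0 92; 0 0 0 0 0 0 140; 0 0 0 0 0 0 200; 0 0 0 0 0 0 220; 0 0 0 0 0 0 220; 0 0 0 0 0 0 220; 0 0 0 0 0 0 220; 0 0 0 0 0 0 220; 0 0 0 0 0 0 220", grip_force=15)

```text
time_s: 15.72
ee_pos: [0.4777, 0.1643, 0.0571]
eef_rot: [-3.135, 0.012, 0.189]
force: [-0.6, -5.5, 2.5]
grip_width: 0.0198
grip_force: 15.0
```

Call:
carry_out(motion="0.00295 0.00056 0 0 0 0 220; 0.00295 0.00056 0 0 0 0 220; 0.00295 0.00056 0 0 0 0 220; 0.00295 0.00056 0 0 0 0 220; 0.00295 0.00056 0 0 0 0 220; 0.00295 0.00056 0 0 0 0 220; 0.00295 0.00056 0 0 0 0 220; 0.00295 0.00056 0 0 0 0 220; 0.00295 0.00056 0 0 0 0 220; 0.002 0.0004 0 0 0 0 220; 0.002 0.0004 0 0 0 0 220; 0.002 0.0004 0 0 0 0 220; 0.002 0.0004 0 0 0 0 220; 0.002 0.0004 0 0 0 0 220; 0.002 0.0004 0 0 0 0 220; 0.002 0.0004 0 0 0 0 220; 0.002 0.0004 0 0 0 0 220; 0.002 0.0004 0 0 0 0 220; 0 0 0 0 0 0 220")

```text
time_s: 17.3
ee_pos: [0.5225, 0.1732, 0.0571]
eef_rot: [-3.135, 0.012, 0.189]
force: [0.4, -4.5, 5.0]
grip_width: 0.0197
grip_force: 15.0
```

Call:
carry_out(motion="0.002 0.0004 0 0 0 0 220; 0.002 0.0004 0 0 0 0 220; 0.002 0.0004 0 0 0 0 220; 0.002 0.0004 0 0 0 0 220; 0.002 0.0004 0 0 0 0 220; 0.002 0.0004 0 0 0 0 220; 0.002 0.0004 0 0 0 0 220; 0.002 0.0004 0 0 0 0 220; 0 0 0 0 0 0 220; 0 0 0 0 0 0 220")

```text
time_s: 18.13
ee_pos: [0.5384, 0.1764, 0.0571]
eef_rot: [-3.135, 0.011, 0.189]
force: [0.6, -5.1, 4.7]
grip_width: 0.0198
grip_force: 15.0
```

```bash
cat > chk.py <<'E'
from h import *
o=ctrl.get_obs();print(o["time_s"],o["force"],o["ee_pos"])
c=cam("scene");p=pts(c);C={}
u=np.array([.9826,.1857])
for n,s in(("f",(.575,.665)),("a",(.64,.70)),("b",(.70,.73))): pass
z=(p[...,2]>.112)&(p[...,2]<.123)&(c["pixels"].min(2)>140)&(p[...,0]>.52)&(p[...,0]<.76)&(abs(p[...,1]-.2-(p[...,0]-.66)*.189)<.04)
# scene top discs
n,l,st,ce=cv2.connectedComponentsWithStats(z.astype(np.uint8))
for i in range(1,n):
    if st[i,4]>80:
        q=p[l==i];print(st[i],cv2.minEnclosingCircle((q[:,:2]*1000).astype(np.float32)),q[:,2].mean(), (np.array(cv2.minEnclosingCircle((q[:,:2]).astype(np.float32))[0])-[.708,.2085])@u)
cv2.imwrite("pics/chk.png",cv2.resize(c["pixels"][180:330,360:500,::-1],None,fx=4,fy=4))
E
python3 chk.py
```

```text
18.1333 [ 0.63247695 -5.10842251  4.72937476] [0.5384396  0.17638664 0.05710399]
[402 222  23  17 299] ((590.9451293945312, 186.4955596923828), 28.686721801757812) 0.11693848990582176 -0.11910440409559009
[413 240  36  37 695] ((683.6825561523438, 206.46240234375), 55.56216049194336) 0.11718831119792854 -0.024262809772074186
```

View pics/chk.png

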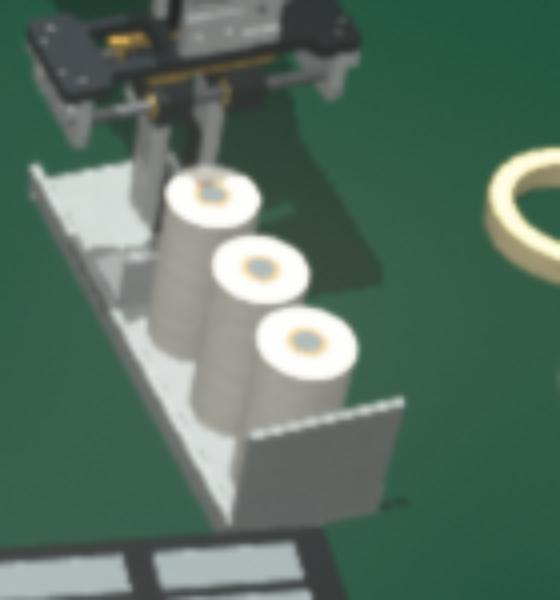

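All three rolls stand upright (tops at (213,197), (260,270), (306,343) in the crop). The keeper is touching the first one and about 8 mm remain before it meets roll_a.

Call:
carry_out(motion="0.001 0.0002 0 0 0 0 220; 0.001 0.0002 0 0 0 0 220; 0.001 0.0002 0 0 0 0 220; 0.001 0.0002 0 0 0 0 220; 0.001 0.0002 0 0 0 0 220; 0.001 0.0002 0 0 0 0 220; 0.001 0.0002 0 0 0 0 220; 0.001 0.0002 0 0 0 0 220; 0 0 0 0 0 0 220; 0 0 0 0 0 0 220")

```text
time_s: 19.02
ee_pos: [0.5463, 0.1779, 0.0571]
eef_rot: [-3.135, 0.012, 0.188]
force: [-1.9, -5.8, 6.6]
grip_width: 0.0193
grip_force: 15.0
```

Call:
carry_out(motion="0.001 0.0002 0 0 0 0 220; 0.001 0.0002 0 0 0 0 220; 0.001 0.0002 0 0 0 0 220; 0.001 0.0002 0 0 0 0 220; 0 0 0 0 0 0 220; 0 0 0 0 0 0 220")

```text
time_s: 19.52
ee_pos: [0.5501, 0.1787, 0.0571]
eef_rot: [-3.135, 0.012, 0.188]
force: [-1.5, -5.7, 6.5]
grip_width: 0.0195
grip_force: 15.0
```

```bash
python3 chk.py
```

```text
19.5167 [-1.50949212 -5.72837     6.48176153] [0.55014364 0.17868939 0.05711698]
[ 404  225   45   52 1010] ((657.716796875, 197.48727416992188), 80.38729095458984) 0.11710722318840892 -0.05145338251668211
```

View pics/chk.png

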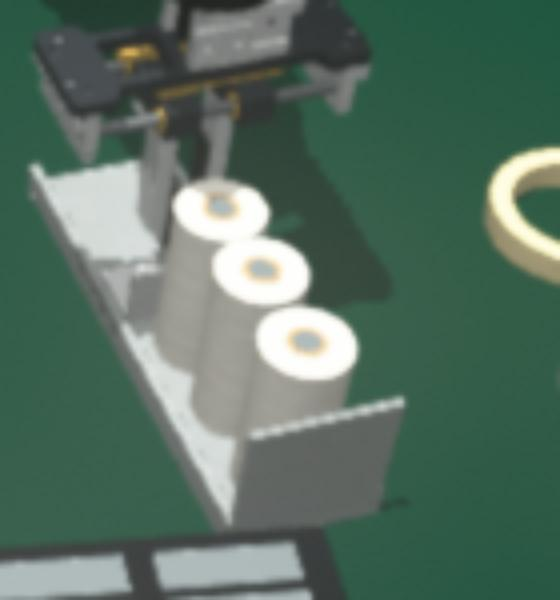

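Call:
carry_out(motion="0.001 0.0002 0 0 0 0 220; 0.001 0.0002 0 0 0 0 220; 0.001 0.0002 0 0 0 0 220; 0.001 0.0002 0 0 0 0 220; 0.001 0.0002 0 0 0 0 220; 0.001 0.0002 0 0 0 0 220; 0 0 0 0 0 0 220; 0 0 0 0 0 0 220")

```text
time_s: 20.23
ee_pos: [0.556, 0.1799, 0.0571]
eef_rot: [-3.135, 0.012, 0.189]
force: [-2.4, -6.5, 6.9]
grip_width: 0.0197
grip_force: 15.0
```

Call:
carry_out(motion="0.001 0.0002 0 0 0 0 220; 0.001 0.0002 0 0 0 0 220; 0 0 0 0 0 0 220; 0 0 0 0 0 0 220")

```text
time_s: 20.57
ee_pos: [0.5578, 0.1803, 0.0571]
eef_rot: [-3.135, 0.013, 0.189]
force: [-3.8, -7.2, 8.6]
grip_width: 0.0196
grip_force: 15.0
```

Call:
carry_out(motion="0.001 0.0002 0 0 0 0 220; 0.001 0.0002 0 0 0 0 220; 0 0 0 0 0 0 220; 0 0 0 0 0 0 220")

```text
time_s: 20.9
ee_pos: [0.5591, 0.1805, 0.057]
eef_rot: [-3.135, 0.015, 0.189]
force: [-11.2, -7.2, 12.0]
grip_width: 0.0199
grip_force: 15.0
```

```bash
python3 chk.py; python3 - <<'E'
from h import *
c=cam("top");p=pts(c);im=c["pixels"].astype(int)
# stop plate top edge, z~.09
m=(p[...,2]>.08)&(p[...,2]<.097)&(p[...,0]>.70)&(p[...,0]<.78)&(abs(p[...,1]-.215)<.06);q=p[m];u=np.array([.9826,.1857]);s=q[:,:2]@u
print("plate s",len(q),np.percentile(s,[0,10,50,90,100]))
for n,g in(("a",(.659,.199)),("b",(.712,.209))):
    q=p[(p[...,2]>.11)&(p[...,2]<.125)&(np.hypot(p[...,0]-g[0],p[...,1]-g[1])<.027)];print(n,q[:,:2].mean(0),q[:,:2].mean(0)@u, np.percentile(q[:,:2]@u,[0,100]))
q=p[(p[...,2]>.11)&(p[...,2]<.125)&(p[...,0]>.55)&(p[...,0]<.76)&(abs(p[...,1]-.21)<.05)];s=q[:,:2]@u;print("row far end",s.max(),np.histogram(s,40))
E
```

```text
20.9 [-11.15312298  -7.15166239  12.02840054] [0.55905845 0.180498   0.05701312]
[ 403  228   46   50 1015] ((662.4688720703125, 197.90985107421875), 76.89547729492188) 0.11707207992616794 -0.04670551265406605
plate s 83 [0.72196561 0.73148327 0.76339218 0.76648381 0.76779131]
a [0.66865161 0.19786383] 0.6937603851405261 [0.67993159 0.71036273]
b [0.71062355 0.20694577] 0.7366885334734545 [0.71210359 0.76151545]
row far end 0.7615154497134143 (array([15, 13, 22, 20, 24, 19, 21, 20, 17, 20, 13, 17, 13, 15,  4,  8, 13,
       16, 13, 15, 22, 17, 21, 18, 23, 20, 21, 22, 24, 18, 19, 22, 18, 21,
       15, 19, 12, 15, 11,  8]), array([0.67993159, 0.68197119, 0.68401079, 0.68605038, 0.68808998,
       0.69012958, 0.69216917, 0.69420877, 0.69624837, 0.69828796,
       0.70032756, 0.70236715, 0.70440675, 0.70644635, 0.70848594,
       0.71052554, 0.71256514, 0.71460473, 0.71664433, 0.71868393,
       0.72072352, 0.72276312, 0.72480271, 0.72684231, 0.72888191,
       0.7309215 , 0.7329611 , 0.7350007 , 0.73704029, 0.73907989,
       0.74111949, 0.74315908, 0.74519868, 0.74723828, 0.74927787,
       0.75131747, 0.75335706, 0.75539666, 0.75743626, 0.75947585,
       0.76151545]))
```

The row is snug against the stop: the force climbed to 11 N. I back off slightly, release and lift away.

Call:
carry_out(motion="-0.0010 -0.0002 0 0 0 0 220; 0 0 0 0 0 0 220; 0 0 0 0 0 0 190; 0 0 0 0 0 0 150; 0 0 0 0 0 0 110; 0 0 0 0 0 0 110; 0 0 0 0 0 0 110; 0 0 0.005 0 0 0 110; 0 0 0.02 0 0 0 110; 0 0 0.03 0 0 0 110; 0 0 0.03 0 0 0 110; -0.02 0 0.03 0 0 0 110; -0.03 0 0.03 0 0 0 110; -0.03 -0.01 0.02 0 0 0 110; -0.03 -0.01 0 0 0 0 110; -0.03 -0.01 0 0 0 0 110; 0 0 0 0 0 0 110; 0 0 0 0 0 0 110")

```text
time_s: 22.5
ee_pos: [0.4191, 0.1507, 0.2223]
eef_rot: [-3.134, 0.01, 0.189]
force: [0.6, 1.0, 0.1]
grip_width: 0.0537
grip_force: 0.0
```

```bash
python3 chk.py; python3 - <<'E'
from h import *
c=cam("top");p=pts(c)
for n,g in(("f",(.612,.191)),("a",(.66,.2)),("b",(.712,.209))):
    q=p[(p[...,2]>.11)&(p[...,2]<.125)&(np.hypot(p[...,0]-g[0],p[...,1]-g[1])<.025)];print(n,q.mean(0),len(q))
q=p[(p[...,2]>.07)&(p[...,2]<.09)&(np.hypot(p[...,0]-.558,p[...,1]-.18)<.02)];print("knob",q.mean(0),len(q))
E
```

```text
22.5 [0.58626126 0.95864114 0.13578123] [0.41913686 0.15068138 0.22234209]
[ 403  228   46   50 1019] ((663.244384765625, 195.57611083984375), 77.7642593383789) 0.1171962499848453 -0.04637685051041838
f [0.6117203  0.18820164 0.11691483] 352
a [0.66015735 0.19676867 0.11675266] 332
b [0.71108518 0.20783539 0.11682561] 370
knob [0.55681286 0.17994744 0.07817711] 63
```

View pics/chk.png

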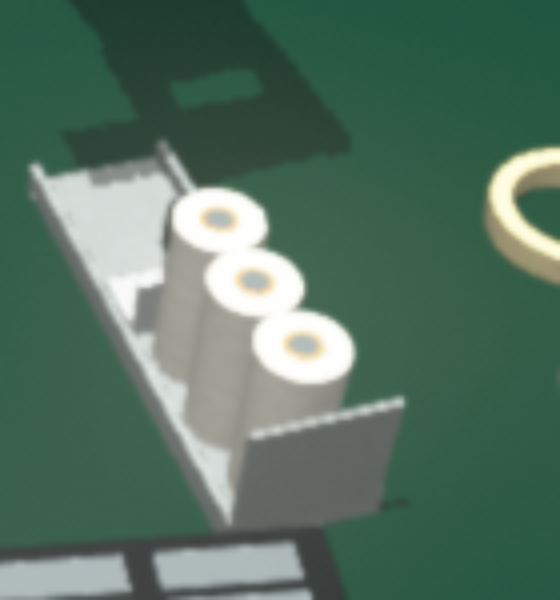

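The row is closed and upright (tops at (219,220), (254,282), (303,346) in the crop). The keeper is up against it and the arm is clear.

```bash
python3 -c "
from station import ctrl
print(ctrl.hand_in())"
```

```text
the job is handed in; nothing more can be done
None
```

I stood the fallen roll upright in the rack and slid the keeper up until the row was snug against the stop; I handed the job in at about 22.6 s of the 62 s allowed, but the hand-in gave no verdict.

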